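# Unhook the dip cup from its gated drip rack

### The job

Take the steel dip cup with the two bearings off the drip rack: lift its cross pin out of the deep hooks until it is level with the open mouth of the gate, feeling for the gate's roof with no more than a light touch, and draw it out forwards without forcing it against the rack. Then set it down gently, upright, flat on the floor in the middle of the round steel parts tray, with both bearings still in the cup, and let go. Leave the mug, the tape roll and the oil bottle where they stand.

Things in the scene. Friction and masses are not known exactly. Their poses are not given: they have to be found in the camera images.
- rack: Drip rack, fixed: dark base plate 150 x 120 mm, grey post at the back (top 210 mm), two steel cheeks 34 mm apart, 8 mm thick, each with a hook saddle. Origin on the bench below the hung pin; x points from the hooks' mouth to the post (the cup comes out along -x), y across, z up. The adjustable gate's top is 192 to 220 mm above the bench. Never press the rack with more than 25 N.
- rack_saddle (a point): Midway between the two saddles, level with their tops (151 mm above the bench); the pin rests there. The upright slot over them runs from 8 mm behind to 8 mm before this point. The gate's roof closes it above: a rising pin meets the roof after 23 to 51 mm of lift.
- rack_front (a point): On the fixed rack, 30 mm in front of the saddles and at their height, below the outer end of the gate's mouth. The aluminium gate plates (outside the cheeks) have noses that are the hook tips, 8 to 30 mm before the saddle centre. Nose tops are 18 to 46 mm above the saddle, alike on both sides, clamped anew each time and not reported: feel or see it.
- rack_post (a point): Centre of the top of the grey post, 62 mm behind the hung pin, 210 mm above the bench. About the gate: its level mouth lies between the nose tops and the roof, always 13 mm high and 22 mm long, open to the front; the 8 mm pin has 5 mm of vertical play in it, so about 2.5 mm below touching the roof it is in the middle.
- dip_cup: Round steel dip cup, loose, about 0.24 kg (0.7 to 1.4 times that): outside diameter 68 mm at the floor and 72 mm at the rim, rim 38 mm high; a wire bail carries an upright stem 10 mm thick in the middle, with a cross pin and a black grip at the top. Origin: centre of the underside of the cup; z up along the stem, y along the cross pin. It hangs on the rack with its underside about 25 mm above the bench and its axes along those of the rack.
- dip_cup_pin (a point): Centre of the cross pin, 8 mm thick and 76 mm long along the cup's y, 130 mm above the cup's underside.
- dip_cup_grip (a point): Centre of the black grip block, 228 mm above the cup's underside; the block is 26 mm (x) by 20 mm (y, to be pinched across from above) by 32 mm (z).
- bearing_a: Loose ball bearing, 28 mm diameter, 8 mm thick, lying in the cup. Origin: centre of its underside.
- bearing_b: Loose ball bearing, 24 mm diameter, 7 mm thick, lying in the cup. Origin: centre of its underside.
- parts_tray: Round stainless parts tray, fixed, 191 mm over the rim, 28 mm high; its floor, 2 mm above the bench, is flat out to about 50 mm from the centre and then slopes up. Origin: centre of its underside.
- mug_1: Spotted mug with handle, 92 x 127 mm, 93 mm high, bystander. Origin: centre of its underside.
- tape_1: Roll of black tape, 62 mm diameter, 19 mm high, bystander. Origin: centre of its underside.
- oil_bottle: White and red oil bottle, 58 mm diameter, 157 mm high, bystander. Origin: centre of its underside.
Mind the look-alikes: they are no part of the job. Of the things that look like the parts_tray, the larger one is meant.

How it is judged:
On the way:
1. the cup's pin has come forwards out of the mouth of the gate, above the level of the saddles, and the cup is clear of the rack and carried upright (x of dip_cup_pin in the frame of rack below -0.04 m and height (world z) of dip_cup_pin above 0.16 m and contact force between dip_cup and rack below 0.1 N and angle between dip_cup's own z axis and vertical below 0.25 rad), for 0.1 s.
At the end, for the whole second after the job is handed in: The dip cup stands released, at rest and upright (within 0.08 rad) on the floor of the parts tray (its underside less than 7 mm above the bench), its centre within 18 mm of the tray's centre, with both bearings inside it (each within 36 mm of the centre of the cup's underside) (horizontal distance between dip_cup and parts_tray below 0.018 m and height (world z) of dip_cup below 0.007 m and angle between dip_cup's own z axis and vertical below 0.08 rad and linear speed of dip_cup below 0.01 m/s and distance between each of bearing_a, bearing_b and dip_cup below 0.036 m); the robot touches nothing.
It fails at once if the cup or the gripper presses on the rack or its gate with more than 25 N (contact force between any of dip_cup, the fingers, the arm and rack above 25 N).
It fails at once if the cup is slammed into the tray (more than 60 N) (contact force between dip_cup and parts_tray above 60 N).
It fails at once if the cup is dropped: let go over the tray while its underside is still more than 10 mm above the bench (contact force between the fingers and dip_cup below 0.05 N and horizontal distance between dip_cup and parts_tray below 0.08 m and height (world z) of dip_cup above 0.01 m).
It fails at once if the cup is tipped by more than 0.5 rad (angle between dip_cup's own z axis and vertical above 0.5 rad).
It fails at once if the mug, tape roll or oil bottle is moved by more than 30 mm (distance of any of mug_1, tape_1, oil_bottle from where it was at the start of the episode above 0.03 m).
It also fails if it takes over 56 s, if anything falls off the work surface, if the arm or the gripper's body presses on something with over 40 N, if the wrist force passes 120 N, or if a joint passes its speed limit or range.

### The arm

A 6-joint arm with a two-finger parallel gripper is mounted at the origin on a cart in front of the work surface, level with it; the furniture and walls round the work are solid. World frame = base frame: x ahead of the robot, y to its left, z up, the work surface at z = 0. Lengths are in m, angles in rad, forces in N, time in s.
With the tool pointing down it reaches from about 0.3 to 0.875 m from the base axis. Payload 6.4 kg.
Tool frame: the origin (TCP) lies at the centre of the arm's flange, where the gripper is bolted on; the fingertips stand 173 mm ahead of it and the grasp point (between the pads) lies 155 mm ahead of it (ctrl.pinch_z is the distance from the TCP to the grasp point, in m); z points along the fingers, y is the direction in which the jaws open and shut (so a half turn about z gives the same grasp; the last joint's range is limited). The gripper opens to 85 mm and grips with 20 to 120 N. Pads are 22 mm wide; open, the fingers measure 114 mm over their backs; the gripper's body (76 mm by 85 mm) begins 54 mm behind the grasp point. The pads swing forward as they close: fully open they stand 13 mm farther back than shut.
Start: joints at [1.1, 0.181, 1.607, -0, 1.354, -0.206], TCP at [0.15, 0.555, 0.405] pointing down, gripper open.
Joint ranges: [-2.99, 2.99], [-0.89, 2.07], [0.3, 2.58], [-1.14, 4.28], [0, 2.63], [-3.12, 3.12]. Speed limits (rad/s): [2.57, 2.57, 3.01, 3.14, 3.14, 3.14].

### API

Orientations are given as a unit quaternion [w, x, y, z].
In Python, from bench import ctrl gives the robot as it stands.
- The arm moves only by the tool drive_tool, never from a script. Its argument "commands" is a list that holds one entry, the list of rows, each a list of 7 numbers: the shift along the tool's x, y, z in units of 50 mm (1.0 is 50 mm), then the turn, a rotation vector about the tool's x, y, z in units of 8 degrees (1.0 is 8 degrees), then the closure in counts, from 0 (fully open) to 255 (shut). A call has 1 to 10 rows; each row shifts and turns the commanded pose from where the row before left it, along the tool's axes as they then stand; what a row does not reach is not made up. A row lasts 1/10 s, in which the tool goes at most 50 mm and 8.59 degrees, less where a joint would pass 70% of its speed; a pose out of reach is approached as far as the arm can. A call is refused whole if a number of a shift passes 1 or a number of a turn 1, either way. A call with a gripper value outside its range is refused whole. The fingers move at their own pace and stop on an object; the grip force is fixed at half the most. Time passes only in rows, so rows that do not move let the fingers close. It gives the time, the measured TCP pose, the force and the opening at its end, in the units of the state.
- ctrl.get_obs(): the state, without advancing time (a new reading comes with each control period).
- ctrl.camera(name): name is "scene" or "top"; returns a dict with "pixels" (384x512x3 uint8, red, green, blue), "depth" (384x512 float32, m along the optical axis (not along the pixel's ray), 0 where there is no reading), "intrinsics" (3x3 intrinsics, pixels), "k1" (the pictures are not rectified: a ray, as slopes to the right and down, at radius r is drawn at 1 + k1 r^2 times it, then the intrinsics apply), "R" (3x3) and "t" (3): a world point X has camera coordinates R X + t. Camera axes: x right, y down, z forward; pixel columns grow to the right and rows downward; lengths in m; the calibration is good to about 2 mm. A picture is of the moment at which its call begins.
- ctrl.hand_in(): hands the job in, once; it reports no verdict.
The state is a dict: "time_s": time; "q": joint angles; "dq": joint speeds; "joint_efforts": joint torques, N m; "eef_pos": TCP position; "eef_rot": TCP orientation; "wrist_force": force on the tool from outside, world axes, zero at the start; "torque": the same for the moment, N m; "opening": opening from 0.0 (shut) to 1.0 (fully open).
Only numpy, scipy, OpenCV 4.12 (cv2) and the standard library are available. Lean on these libraries where they do the work, as an engineer would, in place of code of your own. Each camera call takes 0.05 s, during which the arm holds its last target. There are 200 camera calls.

## Working session

There is one attempt and no reset: what is moved stays moved. The work goes in short steps, Python scripts to look and compute and a tool call to move; the robot and the scene stay as the last step left them, time stands still between calls to the robot, and variables do not carry over. Pictures are saved under pics/ and viewed, about 8 in all and at most 12, crops included, and the job is handed in when it is done.

Besides the shell and the picture viewer there is one more tool, called after "Call:" by a JSON object that holds its "fn" and its "kwargs". drive_tool: Moves the arm, as the interface text tells. Its arguments: {"type":"object","properties":{"commands":{"type":"array","items":{"type":"array","items":{"type":"array","items":{"type":"number"}}}}},"required":["commands"]}

```bash
mkdir -p pics; cat > h.py <<'E'
import numpy as np, cv2
from bench import ctrl
def world(c):
    h,w=c['depth'].shape; K=c['intrinsics']
    u,v=np.meshgrid(np.arange(w),np.arange(h))
    p=cv2.undistortPoints(np.stack([u,v],-1).reshape(-1,1,2).astype(float),K,np.array([c['k1'],0,0,0.])).reshape(h,w,2)
    d=c['depth']; X=np.stack([p[...,0]*d,p[...,1]*d,d],-1)
    return (X-c['t'])@c['R']
def save(n,c): cv2.imwrite(f'pics/{n}.png',c['pixels'][...,::-1])
E
python3 - <<'E'
from h import *
o=ctrl.get_obs();print(o)
for n in('scene','top'):
    c=ctrl.camera(n);save(n+'0',c);np.savez(n+'0.npz',**c);print(n,c['intrinsics'],c['k1'],-c['R'].T@c['t'],c['R'])
E
```

```text
{'time_s': 0.0, 'q': array([ 1.09966833e+00,  1.81546818e-01,  1.60799364e+00, -1.49847710e-05,
        1.35381827e+00, -2.06334779e-01]), 'dq': array([ 0.00105099,  0.00141917, -0.00053942,  0.00020616, -0.00040309,
       -0.00058652]), 'joint_efforts': array([-1.57850402e-03, -4.44868612e+01, -3.51333046e+01, -4.09917002e-04,
        9.05657391e-03,  1.88316767e-05]), 'eef_pos': array([0.15037061, 0.55472847, 0.40378759]), 'eef_rot': array([-2.86525633e-04,  1.32008496e-01,  9.91248191e-01, -8.35291352e-04]), 'wrist_force': array([-0.68926066,  0.8436899 , -0.42451626]), 'torque': array([-0.01010575,  0.03393732, -0.02723409]), 'opening': 1.00250280662433}
scene [[452.68659323   0.         264.00926894]
 [  0.         452.68659323 191.5332826 ]
 [  0.           0.           1.        ]] -0.04763456989900194 [0.12593205 0.86982588 1.15581147] [[-0.89518408 -0.44520548  0.02091747]
 [-0.3232753   0.61627642 -0.71812009]
 [ 0.30682006 -0.64961177 -0.69560477]]
top [[478.77172036   0.         257.68503154]
 [  0.         478.77172036 193.97869297]
 [  0.           0.           1.        ]] 0.0162219094561718 [ 0.33293774 -0.06601496  1.54753911] [[-0.00709175 -0.99996843  0.00358487]
 [-0.98479797  0.00636185 -0.17358712]
 [ 0.17355883 -0.00476141 -0.98481199]]
```

View pics/scene0.png

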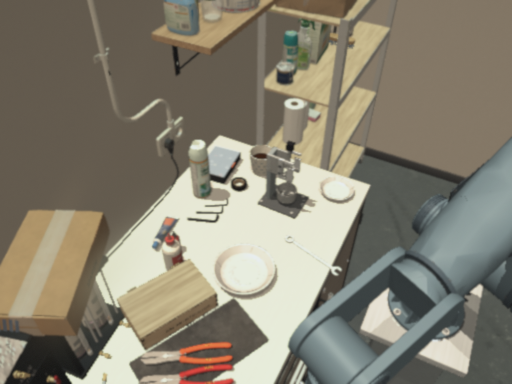

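View pics/top0.png

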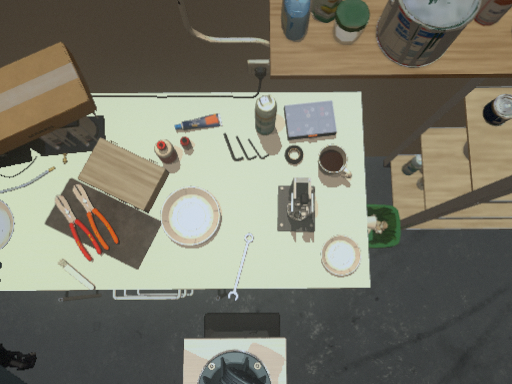

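Scene: the rack (~285,190), cup in front of the post, and the large tray (~245,270). Top: large tray (191,216), look-alike dish (340,256), rack plate (297,208), mug (333,160), tape (293,155), bottle (265,115). Next I measure with depth.

```bash
python3 - <<'E'
from h import *
c=dict(np.load('top0.npz'));W=world(c)
s=dict(np.load('scene0.npz'));S=world(s)
# tray: rim points
px=c['pixels'].astype(int)
for nm,(u0,u1,v0,v1) in dict(tray=(150,232,176,256),dish=(312,370,228,284)).items():
    P=W[v0:v1,u0:u1]; m=(P[...,2]>.018)&(P[...,2]<.045)
    q=P[m][:,:2].astype(np.float32); (cx,cy),r=cv2.minEnclosingCircle(q); print(nm,cx,cy,r,len(q), 'floor z',np.median(P[P.shape[0]//2-5:P.shape[0]//2+5,P.shape[1]//2-5:P.shape[1]//2+5,2]))
# rack zone
P=W[160:245,265:330]
for lo,hi in((-.01,.004),(.006,.02),(.1,.16),(.16,.2),(.2,.225),(.225,.24),(.24,.29)):
    m=(P[...,2]>lo)&(P[...,2]<hi)
    if lo==.006:
        r=cv2.minAreaRect(P[m][:,:2].astype(np.float32)*1000);print('base',r)
    if m.any(): print(lo,hi,m.sum(),P[m].min(0),P[m].max(0),np.median(P[m],0))
P=S[145:215,255:320]
for lo,hi in((.15,.16),(.16,.19),(.19,.205),(.205,.225),(.225,.24),(.24,.29)):
    m=(P[...,2]>lo)&(P[...,2]<hi)&(P[...,0]<.8)
    if m.any(): print('S',lo,hi,m.sum(),P[m].min(0),P[m].max(0),np.median(P[m],0))
cv2.imwrite('pics/z.png',np.hstack([cv2.resize(c['pixels'][165:245,265:335,::-1],(395,450),interpolation=2),cv2.resize(s['pixels'][140:220,255:325,::-1],(395,450),interpolation=2)]))
E
```

```text
tray 0.5560395121574402 0.16332243382930756 0.12382106482982635 846 floor z 0.0018238106088696463
dish 0.40552616119384766 -0.3334851861000061 0.06497438251972198 122 floor z 0.0016626667399051139
-0.01 0.004 2926 [ 0.44051617 -0.31063156 -0.00982161] [ 0.7208132  -0.09587519  0.00399686] [ 5.81106747e-01 -1.93685301e-01  1.38327128e-04]
base ((579.10791015625, -202.1112060546875), (210.0503692626953, 277.71240234375), 89.42484283447266)
0.006 0.02 975 [ 0.4393942  -0.30774837  0.0060037 ] [ 0.71855078 -0.0963484   0.01991919] [ 0.53405547 -0.17403678  0.0091554 ]
0.1 0.16 154 [ 0.51791852 -0.23521637  0.1004336 ] [ 0.61482349 -0.16157308  0.15988053] [ 0.54725364 -0.19877936  0.15001585]
0.16 0.2 134 [ 0.51827797 -0.23151819  0.16014474] [ 0.61728008 -0.16140315  0.19910747] [ 0.56661322 -0.19939801  0.17883669]
0.2 0.225 282 [ 0.51842209 -0.22634984  0.20222712] [ 0.61768281 -0.16544401  0.22051855] [ 0.58485246 -0.19641709  0.21183429]
0.24 0.29 81 [ 0.53493098 -0.20601841  0.24445276] [ 0.56098272 -0.18847366  0.27426581] [ 0.54614678 -0.19732496  0.26799963]
S 0.15 0.16 93 [ 0.5126166  -0.23357002  0.15002208] [ 0.61206661 -0.16281684  0.15997433] [ 0.54513724 -0.17452279  0.15500929]
S 0.16 0.19 267 [ 0.5126431  -0.23199774  0.16007083] [ 0.61218393 -0.15932503  0.18991296] [ 0.55812779 -0.17601499  0.17713328]
S 0.19 0.205 122 [ 0.51300949 -0.22697968  0.19000811] [ 0.61429413 -0.16003251  0.20481334] [ 0.57533931 -0.17754814  0.19652915]
S 0.205 0.225 208 [ 0.51476589 -0.23032231  0.20500726] [ 0.61390727 -0.16277663  0.22494195] [ 0.56782874 -0.19218369  0.21070447]
S 0.225 0.24 9 [ 0.5401856  -0.19689225  0.22711925] [ 0.55063239 -0.19194142  0.23992128] [ 0.54592946 -0.19430032  0.23299425]
S 0.24 0.29 55 [ 0.53112421 -0.20064347  0.24051497] [ 0.55948288 -0.18566424  0.26848862] [ 0.54139713 -0.19009788  0.25330597]
```

View pics/z.png

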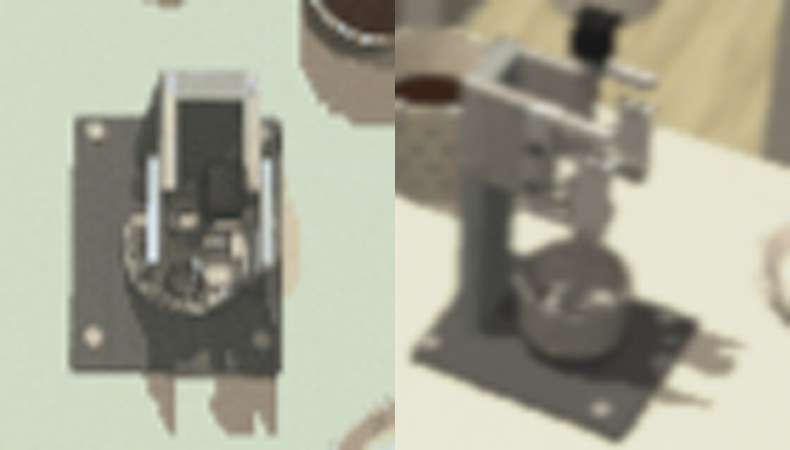

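Crop: cheeks and post run nearly straight along the image's vertical. Bright gate-plate edges are at top px ≈(292,203) and (312,203), and the grip at (304,198). Next I refine tray centre, rack yaw and gate top height.

```bash
python3 - <<'E'
from h import *
from scipy.optimize import least_squares
c=dict(np.load('top0.npz'));W=world(c)
P=W[170:262,145:238]; m=(P[...,2]>.022)&(P[...,2]<.034)
q=P[m][:,:2]; q=q[np.abs(np.hypot(q[:,0]-.53,q[:,1]-.145)-.09)<.03]
f=lambda p:np.hypot(q[:,0]-p[0],q[:,1]-p[1])-p[2]
print('rim',least_squares(f,[.53,.15,.09],loss='soft_l1',f_scale=.004).x)
# dark base plate
g=c['pixels'].max(-1).astype(int); D=np.zeros_like(g,bool);D[175:240,270:325]=True
m=D&(g<110)&(W[...,2]<.03)&(W[...,2]>.0)
n,l,st,_=cv2.connectedComponentsWithStats(m.astype(np.uint8)); k=1+st[1:,4].argmax(); m=l==k
print('base',cv2.minAreaRect(W[m][:,:2].astype(np.float32)*1000),m.sum(), np.median(W[m][:,2]))
for u in (291,292,293,311,312,313):
    print(u,[tuple(np.round(W[v,u]*1000).astype(int)) for v in range(186,216,2)])
s=dict(np.load('scene0.npz'));S=world(s)
m=np.zeros(S.shape[:2],bool);m[135:215,250:330]=1
for X,n in((W,'top'),(S,'scene')):
    M=(X[...,2]>.237)&(X[...,2]<.275)&(abs(X[...,0]-.55)<.04)&(abs(X[...,1]+.197)<.03);q=X[M];print(n,q.min(0),q.max(0),q.mean(0))
E
```

```text
rim [0.53378824 0.14456782 0.09041689]
base ((537.85595703125, -198.88925170898438), (115.05244445800781, 110.29370880126953), 87.92591094970703) 508 0.008782392102808477
291 [(np.int64(606), np.int64(-173), np.int64(134)), (np.int64(603), np.int64(-174), np.int64(116)), (np.int64(602), np.int64(-177), np.int64(86)), (np.int64(573), np.int64(-167), np.int64(212)), (np.int64(566), np.int64(-166), np.int64(219)), (np.int64(561), np.int64(-166), np.int64(217)), (np.int64(556), np.int64(-166), np.int64(216)), (np.int64(550), np.int64(-166), np.int64(216)), (np.int64(545), np.int64(-166), np.int64(211)), (np.int64(539), np.int64(-166), np.int64(212)), (np.int64(533), np.int64(-166), np.int64(213)), (np.int64(526), np.int64(-165), np.int64(221)), (np.int64(521), np.int64(-166), np.int64(216)), (np.int64(519), np.int64(-168), np.int64(190)), (np.int64(535), np.int64(-180), np.int64(27))]
292 [(np.int64(599), np.int64(-173), np.int64(171)), (np.int64(592), np.int64(-173), np.int64(177)), (np.int64(585), np.int64(-173), np.int64(178)), (np.int64(572), np.int64(-169), np.int64(219)), (np.int64
[... 2919 characters left out ...]
t64(565), np.int64(-232), np.int64(192)), (np.int64(559), np.int64(-231), np.int64(192)), (np.int64(582), np.int64(-253), np.int64(14)), (np.int64(576), np.int64(-253), np.int64(9)), (np.int64(547), np.int64(-235), np.int64(159)), (np.int64(563), np.int64(-253), np.int64(9)), (np.int64(556), np.int64(-252), np.int64(14)), (np.int64(550), np.int64(-253), np.int64(8)), (np.int64(544), np.int64(-252), np.int64(9)), (np.int64(537), np.int64(-252), np.int64(10))]
top [ 0.53493098 -0.20601841  0.24445276] [ 0.56098272 -0.18847366  0.27426581] [ 0.54661589 -0.19687032  0.2652116 ]
scene [ 0.53112421 -0.21032527  0.23992128] [ 0.55948288 -0.18566424  0.27294856] [ 0.54328618 -0.19301596  0.25889746]
```

Call:
{"fn": "drive_tool", "kwargs": {"commands": [[[0, 0, -1, 0, 0, -0.925, 0], [0, 0, -1, 0, 0, -0.925, 0], [-0.4, -0.75, 0, 0, 0, 0, 0], [-0.4, -0.75, 0, 0, 0, 0, 0], [-0.4, -0.75, 0, 0, 0, 0, 0], [-0.4, -0.75, 0, 0, 0, 0, 0], [-0.4, -0.75, 0, 0, 0, 0, 0], [-0.4, -0.75, 0, 0, 0, 0, 0], [-0.4, -0.75, 0, 0, 0, 0, 0], [-0.4, -0.75, 0, 0, 0, 0, 0]]]}}

```text
time_s: 1.1
eef_pos: [0.3087, 0.2524, 0.5045]
eef_rot: [-0.0, 0.003, 1.0, -0.0]
wrist_force: [1.8, -0.7, 0.3]
opening: 1.0
```

Call:
{"fn": "drive_tool", "kwargs": {"commands": [[[-0.4, -0.75, 0, 0, 0, 0, 0], [-0.4, -0.75, 0, 0, 0, 0, 0], [-0.4, -0.75, 0, 0, 0, 0, 0], [-0.4, -0.75, 0, 0, 0, 0, 0], [-0.4, -0.75, 0, 0, 0, 0, 0], [-0.4, -0.75, 0, 0, 0, 0, 0], [-0.4, -0.75, 0, 0, 0, 0, 0], [-0.4, -0.75, 0, 0, 0, 0, 0], [0, 0, 0, 0, 0, 0, 0], [0, 0, 0, 0, 0, 0, 0]]]}}

```text
time_s: 2.1
eef_pos: [0.4666, -0.0478, 0.5039]
eef_rot: [-0.001, 0.004, 1.0, 0.0]
wrist_force: [-0.2, 0.5, 0.5]
opening: 1.003
```

```bash
python3 - <<'E'
from h import *
o=ctrl.get_obs();print(o['eef_pos'],o['eef_rot'],o['wrist_force'],o['q'])
for n in('scene',):
    c=ctrl.camera(n);save(n+'1',c)
c=dict(np.load('top0.npz'));W=world(c)
# plates yaw: points z>.205 in two stripes
for a,b in((-.170,-.162),(-.230,-.221),(-.177,-.1705)):
    M=(W[...,2]>.203)&(W[...,2]<.225)&(W[...,1]>a)&(W[...,1]<b)&(abs(W[...,0]-.56)<.06);q=W[M];print(np.polyfit(q[:,0],q[:,1],1)[0],len(q),q[:,0].min(),q[:,0].max(),q[:,1:].mean(0))
# base-edge right side in image via Canny-ish: dark plate right edge per row
g=c['pixels'].max(-1).astype(int)
e=[(v,next(u for u in range(330,290,-1) if g[v,u]<110)) for v in range(188,230,3)]
f=[(v,next(u for u in range(265,300) if g[v,u]<110)) for v in range(188,230,3)]
for L in(e,f):
    q=np.array([W[v,u] for v,u in L]);q=q[q[:,2]<.03];print(np.polyfit(q[:,0],q[:,1],1),np.round(q[:,1],3))
E
```

```text
[ 0.46664055 -0.04779171  0.50392397] [-9.06711944e-04  4.26970643e-03  9.99990360e-01  4.76274399e-04] [-0.16413171  0.47106733  0.45036181] [-3.55993574e-01 -1.32442364e-01  1.72824705e+00  2.69550282e-04
  1.54781854e+00 -1.91825692e+00]
-0.01790660053562966 40 0.518829879193886 0.5733674389555949 [-0.1675832   0.21552023]
0.025406103854211087 53 0.5184220861682578 0.6168677740832132 [-0.22332289  0.21349238]
-0.01620783170444623 43 0.5571062746136405 0.6176360713126128 [-0.17450102  0.21024522]
[-0.0331539  -0.23787289] [-0.259 -0.257 -0.257 -0.256 -0.255 -0.255 -0.253 -0.255]
[-0.05287167 -0.11864612] [-0.143 -0.156 -0.15  -0.163 -0.153 -0.146 -0.142 -0.142 -0.149 -0.142
 -0.148 -0.145 -0.158 -0.138]
```

View pics/scene1.png

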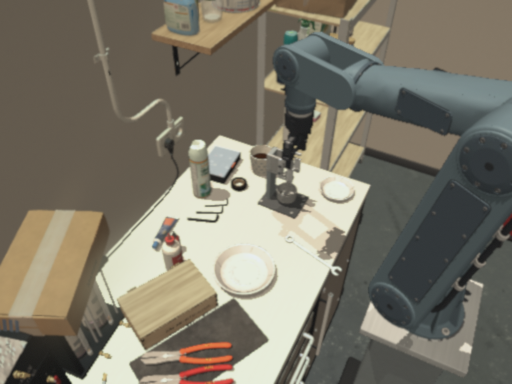

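The view shows the gripper near the rack (~(297,140)) and everything else untouched. Next I go above the grip.

Call:
{"fn": "drive_tool", "kwargs": {"commands": [[[-0.4, -0.745, 0, 0, 0, 0, 0], [-0.4, -0.745, 0, 0, 0, 0, 0], [-0.4, -0.745, 0, 0, 0, 0, 0], [-0.4, -0.745, 0, 0, 0, 0, 0], [0, 0, 0.4, 0, 0, 0, 0], [0, 0, 0.2, 0, 0, 0, 0], [0, 0, 0, 0, 0, 0, 0], [0, 0, 0, 0, 0, 0, 0]]]}}

```text
time_s: 2.95
eef_pos: [0.5455, -0.1951, 0.4752]
eef_rot: [0.0, 0.002, 1.0, 0.0]
wrist_force: [1.5, -0.4, 0.3]
opening: 1.002
```

```bash
python3 - <<'E'
from h import *
a=ctrl.camera('scene');b=ctrl.camera('top')
cv2.imwrite('pics/z2.png',np.hstack([cv2.resize(b['pixels'][165:245,265:335,::-1],(395,450),interpolation=2),cv2.resize(a['pixels'][105:225,235:340,::-1],(395,450),interpolation=2)]))
E
```

```text
(no output)
```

View pics/z2.png

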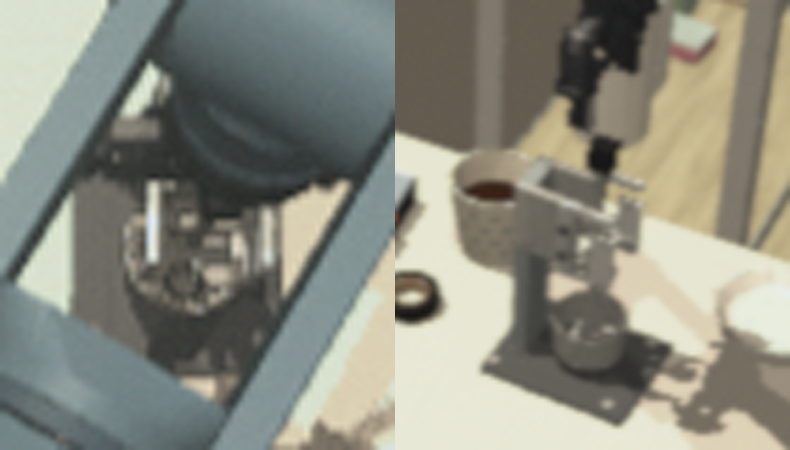

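Crop: the finger straddles the grip (right half, ~(600,155)), aligned. I'll descend and close.

Call:
{"fn": "drive_tool", "kwargs": {"commands": [[[-0.02, -0.03, 0.32, 0, 0, 0, 0], [0, 0, 0.32, 0, 0, 0, 0], [0, 0, 0.32, 0, 0, 0, 0], [0, 0, 0.32, 0, 0, 0, 0], [0, 0, 0, 0, 0, 0, 0], [0, 0, 0, 0, 0, 0, 80], [0, 0, 0, 0, 0, 0, 140], [0, 0, 0, 0, 0, 0, 170], [0, 0, 0, 0, 0, 0, 190], [0, 0, 0, 0, 0, 0, 200]]]}}

```text
time_s: 4.05
eef_pos: [0.5467, -0.1983, 0.4113]
eef_rot: [0.0, 0.003, 1.0, -0.0]
wrist_force: [-0.9, -1.0, 1.5]
opening: 0.222
```

Call:
{"fn": "drive_tool", "kwargs": {"commands": [[[0, 0, 0, 0, 0, 0, 220], [0, 0, 0, 0, 0, 0, 255], [0, 0, 0, 0, 0, 0, 255], [0, 0, 0, 0, 0, 0, 255], [0, 0, 0, 0, 0, 0, 255], [0, 0, 0, 0, 0, 0, 255]]]}}

```text
time_s: 4.65
eef_pos: [0.5467, -0.1983, 0.4112]
eef_rot: [0.0, 0.003, 1.0, -0.0]
wrist_force: [-0.3, -1.7, 5.4]
opening: 0.225
```

Call:
{"fn": "drive_tool", "kwargs": {"commands": [[[0, 0, -0.1, 0, 0, 0, 255], [0, 0, -0.1, 0, 0, 0, 255], [0, 0, 0, 0, 0, 0, 255], [0, 0, 0, 0, 0, 0, 255]]]}}

```text
time_s: 5.05
eef_pos: [0.5465, -0.1979, 0.4203]
eef_rot: [-0.0, 0.003, 1.0, 0.0]
wrist_force: [0.7, -0.2, -3.1]
opening: 0.223
```

Call:
{"fn": "drive_tool", "kwargs": {"commands": [[[0, 0, -0.1, 0, 0, 0, 255], [0, 0, -0.1, 0, 0, 0, 255], [0, 0, -0.1, 0, 0, 0, 255], [0, 0, 0, 0, 0, 0, 255], [0, 0, 0, 0, 0, 0, 255]]]}}

```text
time_s: 5.55
eef_pos: [0.5466, -0.1981, 0.436]
eef_rot: [0.0, 0.003, 1.0, -0.0]
wrist_force: [-0.0, 0.5, -1.9]
opening: 0.227
```

Call:
{"fn": "drive_tool", "kwargs": {"commands": [[[0, 0, -0.1, 0, 0, 0, 255], [0, 0, -0.06, 0, 0, 0, 255], [0, 0, -0.04, 0, 0, 0, 255], [0, 0, 0, 0, 0, 0, 255], [0, 0, 0, 0, 0, 0, 255]]]}}

```text
time_s: 6.05
eef_pos: [0.5466, -0.1981, 0.4457]
eef_rot: [0.0, 0.003, 1.0, -0.0]
wrist_force: [-0.4, 0.4, -1.7]
opening: 0.226
```

Free-hanging force is about -2 N. From here I'll feel upward in ~1 mm steps.

Call:
{"fn": "drive_tool", "kwargs": {"commands": [[[0, 0, -0.03, 0, 0, 0, 255], [0, 0, -0.03, 0, 0, 0, 255], [0, 0, 0, 0, 0, 0, 255], [0, 0, 0, 0, 0, 0, 255]]]}}

```text
time_s: 6.45
eef_pos: [0.5466, -0.1981, 0.4487]
eef_rot: [0.0, 0.003, 1.0, -0.0]
wrist_force: [0.0, -0.2, -2.3]
opening: 0.223
```

Call:
{"fn": "drive_tool", "kwargs": {"commands": [[[0, 0, -0.03, 0, 0, 0, 255], [0, 0, 0, 0, 0, 0, 255], [0, 0, 0, 0, 0, 0, 255]]]}}

```text
time_s: 6.75
eef_pos: [0.5466, -0.1981, 0.4502]
eef_rot: [0.0, 0.003, 1.0, -0.0]
wrist_force: [-0.1, -0.2, -1.4]
opening: 0.222
```

Call:
{"fn": "drive_tool", "kwargs": {"commands": [[[0, 0, -0.03, 0, 0, 0, 255], [0, 0, 0, 0, 0, 0, 255], [0, 0, 0, 0, 0, 0, 255]]]}}

```text
time_s: 7.05
eef_pos: [0.5466, -0.1981, 0.4518]
eef_rot: [0.0, 0.003, 1.0, -0.0]
wrist_force: [0.6, -0.2, -2.3]
opening: 0.226
```

Call:
{"fn": "drive_tool", "kwargs": {"commands": [[[0, 0, -0.02, 0, 0, 0, 255], [0, 0, 0, 0, 0, 0, 255], [0, 0, 0, 0, 0, 0, 255]]]}}

```text
time_s: 7.35
eef_pos: [0.5466, -0.1981, 0.4528]
eef_rot: [0.0, 0.003, 1.0, -0.0]
wrist_force: [0.4, -0.5, -2.3]
opening: 0.226
```

Call:
{"fn": "drive_tool", "kwargs": {"commands": [[[0, 0, -0.02, 0, 0, 0, 255], [0, 0, 0, 0, 0, 0, 255], [0, 0, 0, 0, 0, 0, 255]]]}}

```text
time_s: 7.65
eef_pos: [0.5466, -0.1981, 0.4537]
eef_rot: [0.0, 0.003, 1.0, -0.0]
wrist_force: [0.5, 0.2, -3.0]
opening: 0.226
```

Call:
{"fn": "drive_tool", "kwargs": {"commands": [[[0, 0, -0.02, 0, 0, 0, 255], [0, 0, 0, 0, 0, 0, 255], [0, 0, 0, 0, 0, 0, 255]]]}}

```text
time_s: 7.95
eef_pos: [0.5466, -0.1981, 0.4548]
eef_rot: [0.0, 0.003, 1.0, -0.0]
wrist_force: [-0.9, -0.3, -1.9]
opening: 0.224
```

Call:
{"fn": "drive_tool", "kwargs": {"commands": [[[0, 0, -0.02, 0, 0, 0, 255], [0, 0, 0, 0, 0, 0, 255], [0, 0, 0, 0, 0, 0, 255]]]}}

```text
time_s: 8.25
eef_pos: [0.5466, -0.1981, 0.4557]
eef_rot: [0.0, 0.003, 1.0, -0.0]
wrist_force: [0.2, 0.8, -2.1]
opening: 0.226
```

Call:
{"fn": "drive_tool", "kwargs": {"commands": [[[0, 0, -0.014, 0, 0, 0, 255], [0, 0, 0, 0, 0, 0, 255], [0, 0, 0, 0, 0, 0, 255]]]}}

```text
time_s: 8.55
eef_pos: [0.5466, -0.1981, 0.4564]
eef_rot: [-0.0, 0.003, 1.0, -0.0]
wrist_force: [0.5, 0.7, -1.6]
opening: 0.223
```

Call:
{"fn": "drive_tool", "kwargs": {"commands": [[[0, 0, -0.016, 0, 0, 0, 255], [0, 0, 0, 0, 0, 0, 255], [0, 0, 0, 0, 0, 0, 255]]]}}

```text
time_s: 8.85
eef_pos: [0.5466, -0.1981, 0.4567]
eef_rot: [-0.0, 0.003, 1.0, 0.0]
wrist_force: [0.8, -1.6, -5.9]
opening: 0.221
```

Call:
{"fn": "drive_tool", "kwargs": {"commands": [[[0, 0, -0.014, 0, 0, 0, 255], [0, 0, 0, 0, 0, 0, 255], [0, 0, 0, 0, 0, 0, 255]]]}}

```text
time_s: 9.15
eef_pos: [0.5465, -0.1982, 0.4569]
eef_rot: [-0.001, 0.003, 1.0, 0.0]
wrist_force: [1.9, -1.8, -12.1]
opening: 0.221
```

Roof touched at TCP z ≈ 0.4565 (45 mm lift, as the gate height seen suggested). I'll back down to 0.454, then draw forwards gently.

Call:
{"fn": "drive_tool", "kwargs": {"commands": [[[0, 0, 0.078, 0, 0, 0, 255], [0, 0, 0, 0, 0, 0, 255], [0, 0, 0, 0, 0, 0, 255]]]}}

```text
time_s: 9.45
eef_pos: [0.5467, -0.1981, 0.455]
eef_rot: [0.001, 0.003, 1.0, -0.0]
wrist_force: [-0.3, -0.1, -2.1]
opening: 0.223
```

Call:
{"fn": "drive_tool", "kwargs": {"commands": [[[0.06, 0.001, 0, 0, 0, 0, 255], [0.06, 0.001, 0, 0, 0, 0, 255], [0.06, 0.001, 0, 0, 0, 0, 255], [0, 0, 0, 0, 0, 0, 255], [0, 0, 0, 0, 0, 0, 255]]]}}

```text
time_s: 9.95
eef_pos: [0.5375, -0.1979, 0.4541]
eef_rot: [0.0, 0.003, 1.0, -0.0]
wrist_force: [0.4, -0.4, -1.3]
opening: 0.225
```

Call:
{"fn": "drive_tool", "kwargs": {"commands": [[[0.06, 0.001, 0, 0, 0, 0, 255], [0.06, 0.001, 0, 0, 0, 0, 255], [0.06, 0.001, 0, 0, 0, 0, 255], [0, 0, 0, 0, 0, 0, 255]]]}}

```text
time_s: 10.35
eef_pos: [0.5282, -0.1977, 0.454]
eef_rot: [-0.0, 0.003, 1.0, 0.0]
wrist_force: [-0.9, 0.5, -2.0]
opening: 0.223
```

Call:
{"fn": "drive_tool", "kwargs": {"commands": [[[0.06, 0.001, 0, 0, 0, 0, 255], [0.06, 0.001, 0, 0, 0, 0, 255], [0.06, 0.001, 0, 0, 0, 0, 255], [0, 0, 0, 0, 0, 0, 255]]]}}

```text
time_s: 10.75
eef_pos: [0.5193, -0.1975, 0.454]
eef_rot: [-0.0, 0.003, 1.0, -0.0]
wrist_force: [-0.3, 0.2, -2.5]
opening: 0.23
```

Call:
{"fn": "drive_tool", "kwargs": {"commands": [[[0.08, 0.001, 0, 0, 0, 0, 255], [0.08, 0.001, 0, 0, 0, 0, 255], [0.08, 0.001, 0, 0, 0, 0, 255], [0.08, 0.001, 0, 0, 0, 0, 255], [0, 0, 0, 0, 0, 0, 255]]]}}

```text
time_s: 11.25
eef_pos: [0.5031, -0.1972, 0.454]
eef_rot: [-0.0, 0.003, 1.0, -0.0]
wrist_force: [0.0, -0.6, -1.3]
opening: 0.218
```

Call:
{"fn": "drive_tool", "kwargs": {"commands": [[[0.1, 0.001, 0, 0, 0, 0, 255], [0.1, 0.001, 0, 0, 0, 0, 255], [0.1, 0.001, 0, 0, 0, 0, 255], [0.1, 0.001, 0, 0, 0, 0, 255], [0.1, 0.001, 0, 0, 0, 0, 255], [0.1, 0, 0, 0, 0, 0, 255], [0, 0, 0, 0, 0, 0, 255], [0, 0, 0, 0, 0, 0, 255]]]}}

```text
time_s: 12.05
eef_pos: [0.4735, -0.1968, 0.4541]
eef_rot: [0.0, 0.003, 1.0, -0.0]
wrist_force: [-1.6, 0.8, -2.8]
opening: 0.224
```

```bash
python3 - <<'E'
from h import *
a=ctrl.camera('scene');b=ctrl.camera('top')
cv2.imwrite('pics/z3.png',np.hstack([cv2.resize(b['pixels'][165:265,265:352,::-1],(395,450),interpolation=2),cv2.resize(a['pixels'][105:225,235:340,::-1],(395,450),interpolation=2)]))
E
```

```text
(no output)
```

View pics/z3.png

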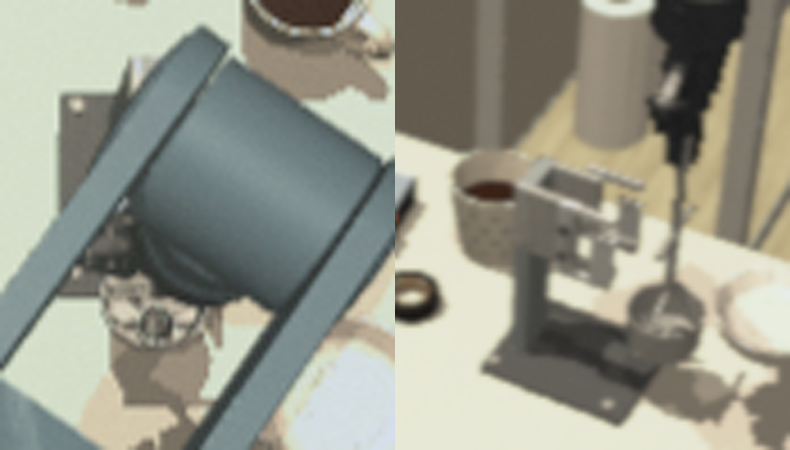

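The picture shows the cup hanging free and upright in front of the rack (right crop ~(668,320)), with bearings inside. Now I carry it over the tray.

Call:
{"fn": "drive_tool", "kwargs": {"commands": [[[0, 0.1, 0, 0, 0, 0, 255], [0, 0.2, 0, 0, 0, 0, 255], [-0.04, 0.35, 0, 0, 0, 0, 255], [-0.06, 0.35, 0, 0, 0, 0, 255], [-0.06, 0.35, 0, 0, 0, 0, 255], [-0.06, 0.35, 0, 0, 0, 0, 255], [-0.06, 0.35, 0, 0, 0, 0, 255], [-0.06, 0.35, 0, 0, 0, 0, 255], [-0.06, 0.35, 0, 0, 0, 0, 255], [-0.06, 0.35, 0, 0, 0, 0, 255]]]}}

```text
time_s: 13.15
eef_pos: [0.4975, -0.0403, 0.454]
eef_rot: [-0.0, 0.003, 1.0, 0.0]
wrist_force: [0.1, 0.1, -2.4]
opening: 0.228
```

Call:
{"fn": "drive_tool", "kwargs": {"commands": [[[-0.06, 0.35, 0, 0, 0, 0, 255], [-0.06, 0.35, 0, 0, 0, 0, 255], [-0.06, 0.35, 0, 0, 0, 0, 255], [-0.07, 0.35, 0, 0, 0, 0, 255], [-0.07, 0.35, 0, 0, 0, 0, 255], [-0.07, 0.35, 0, 0, 0, 0, 255], [-0.07, 0.35, 0, 0, 0, 0, 255], [-0.07, 0.35, 0, 0, 0, 0, 255], [-0.07, 0.35, 0, 0, 0, 0, 255], [-0.06, 0.25, 0, 0, 0, 0, 255]]]}}

```text
time_s: 14.15
eef_pos: [0.5314, 0.1296, 0.4539]
eef_rot: [-0.0, 0.003, 1.0, 0.0]
wrist_force: [-0.1, -0.0, -2.0]
opening: 0.221
```

Call:
{"fn": "drive_tool", "kwargs": {"commands": [[[-0.03, 0.15, 0, 0, 0, 0, 255], [-0.02, 0.05, 0, 0, 0, 0, 255], [0, 0, 0, 0, 0, 0, 255], [0, 0, 0, 0, 0, 0, 255], [0, 0, 0, 0, 0, 0, 255]]]}}

```text
time_s: 14.65
eef_pos: [0.5343, 0.1373, 0.454]
eef_rot: [-0.0, 0.004, 1.0, -0.0]
wrist_force: [-0.3, 0.5, -2.6]
opening: 0.226
```

```bash
python3 - <<'E'
from h import *
o=ctrl.get_obs();print(o['eef_pos'],o['wrist_force'])
a=ctrl.camera('scene');S=world(a)
M=(S[...,2]>.055)&(S[...,2]<.108)&(np.hypot(S[...,0]-o['eef_pos'][0],S[...,1]-o['eef_pos'][1])<.05);q=S[M];print('cup',len(q),q.min(0),q.max(0))
f=lambda p:np.hypot(q[:,0]-p[0],q[:,1]-p[1])-.035
from scipy.optimize import least_squares
print(least_squares(f,o['eef_pos'][:2],loss='soft_l1',f_scale=.003).x)
# stem
M=(S[...,2]>.16)&(S[...,2]<.26)&(np.hypot(S[...,0]-o['eef_pos'][0],S[...,1]-o['eef_pos'][1])<.02);q=S[M];print('stem',len(q),q.mean(0))
# tray rim from scene
s=dict(np.load('scene0.npz'));S0=world(s)
M=(S0[...,2]>.022)&(S0[...,2]<.034);q=S0[M][:,:2];q=q[abs(np.hypot(q[:,0]-.534,q[:,1]-.1446)-.09)<.02]
f=lambda p:np.hypot(q[:,0]-p[0],q[:,1]-p[1])-p[2]
print('tray',least_squares(f,[.53,.15,.09],loss='soft_l1',f_scale=.004).x)
cv2.imwrite('pics/z4.png',cv2.resize(a['pixels'][160:310,160:335,::-1],(700,600),interpolation=2))
E
```

```text
[0.53429291 0.13729538 0.45399964] [-0.29538886  0.51428282 -2.60571557]
cup 478 [0.49460241 0.09942926 0.06531345] [0.56745761 0.17611287 0.10791942]
[0.53013261 0.13799877]
stem 100 [0.52907025 0.13986772 0.21202091]
tray [0.52934768 0.14444238 0.09041719]
```

View pics/z4.png

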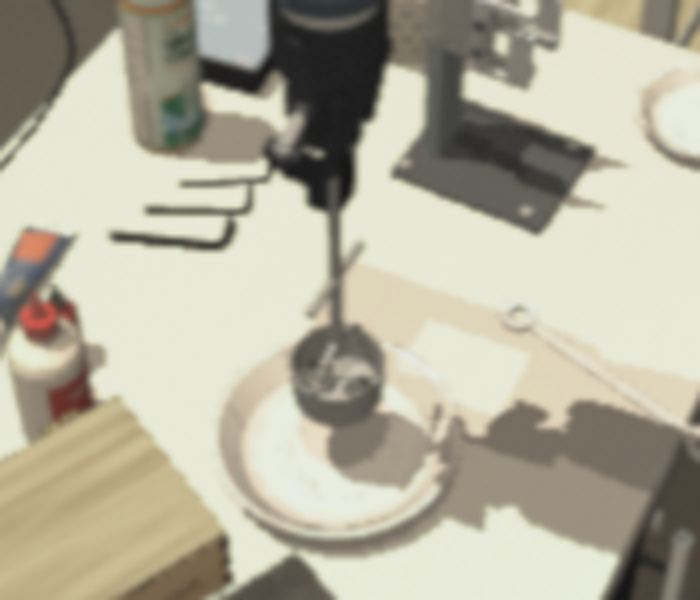

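Cup hangs upright over the tray (~(338,370) in the crop), about 6 mm short in y. I'll correct and lower it.

Call:
{"fn": "drive_tool", "kwargs": {"commands": [[[0, 0.065, 0.1, 0, 0, 0, 255], [0, 0.065, 0.2, 0, 0, 0, 255], [0, 0, 0.2, 0, 0, 0, 255], [0, 0, 0.2, 0, 0, 0, 255], [0, 0, 0.2, 0, 0, 0, 255], [0, 0, 0.15, 0, 0, 0, 255], [0, 0, 0.1, 0, 0, 0, 255], [0, 0, 0.05, 0, 0, 0, 255], [0, 0, 0, 0, 0, 0, 255], [0, 0, 0, 0, 0, 0, 255]]]}}

```text
time_s: 15.7
eef_pos: [0.5345, 0.1444, 0.3944]
eef_rot: [0.0, 0.003, 1.0, 0.0]
wrist_force: [-0.3, 0.1, -1.8]
opening: 0.224
```

Call:
{"fn": "drive_tool", "kwargs": {"commands": [[[0, 0, 0.03, 0, 0, 0, 255], [0, 0, 0.03, 0, 0, 0, 255], [0, 0, 0, 0, 0, 0, 255], [0, 0, 0, 0, 0, 0, 255]]]}}

```text
time_s: 16.1
eef_pos: [0.5343, 0.1444, 0.391]
eef_rot: [-0.0, 0.003, 1.0, -0.0]
wrist_force: [0.2, -0.1, -2.6]
opening: 0.225
```

Call:
{"fn": "drive_tool", "kwargs": {"commands": [[[0, 0, 0.03, 0, 0, 0, 255], [0, 0, 0, 0, 0, 0, 255], [0, 0, 0, 0, 0, 0, 255]]]}}

```text
time_s: 16.4
eef_pos: [0.5343, 0.1444, 0.3894]
eef_rot: [-0.0, 0.003, 1.0, -0.0]
wrist_force: [-0.7, -0.6, -2.1]
opening: 0.227
```

Call:
{"fn": "drive_tool", "kwargs": {"commands": [[[0, 0, 0.02, 0, 0, 0, 255], [0, 0, 0, 0, 0, 0, 255], [0, 0, 0, 0, 0, 0, 255]]]}}

```text
time_s: 16.7
eef_pos: [0.5343, 0.1444, 0.3884]
eef_rot: [-0.0, 0.003, 1.0, -0.0]
wrist_force: [-0.3, 0.8, -3.1]
opening: 0.225
```

Call:
{"fn": "drive_tool", "kwargs": {"commands": [[[0, 0, 0.016, 0, 0, 0, 255], [0, 0, 0, 0, 0, 0, 255], [0, 0, 0, 0, 0, 0, 255]]]}}

```text
time_s: 17.0
eef_pos: [0.5345, 0.1444, 0.3883]
eef_rot: [0.0, 0.003, 1.0, -0.0]
wrist_force: [-0.9, -1.1, 3.1]
opening: 0.224
```

Call:
{"fn": "drive_tool", "kwargs": {"commands": [[[0, 0, 0.012, 0, 0, 0, 255], [0, 0, 0, 0, 0, 0, 255], [0, 0, 0, 0, 0, 0, 255]]]}}

```text
time_s: 17.3
eef_pos: [0.5346, 0.1443, 0.3882]
eef_rot: [0.001, 0.003, 1.0, -0.0]
wrist_force: [-1.1, -0.6, 5.8]
opening: 0.226
```

Floor contact at the expected height. Release and rise.

Call:
{"fn": "drive_tool", "kwargs": {"commands": [[[0, 0, 0, 0, 0, 0, 200], [0, 0, 0, 0, 0, 0, 190], [0, 0, 0, 0, 0, 0, 180], [0, 0, 0, 0, 0, 0, 160], [0, 0, 0, 0, 0, 0, 120], [0, 0, 0, 0, 0, 0, 60], [0, 0, 0, 0, 0, 0, 0], [0, 0, 0, 0, 0, 0, 0], [0, 0, 0, 0, 0, 0, 0], [0, 0, 0, 0, 0, 0, 0]]]}}

```text
time_s: 18.3
eef_pos: [0.5343, 0.1444, 0.3871]
eef_rot: [0.0, 0.003, 1.0, -0.0]
wrist_force: [-0.4, 0.3, 0.2]
opening: 1.0
```

Call:
{"fn": "drive_tool", "kwargs": {"commands": [[[0, 0, -0.1, 0, 0, 0, 0], [0, 0, -0.3, 0, 0, 0, 0], [0, 0, -0.4, 0, 0, 0, 0], [0, 0, -0.4, 0, 0, 0, 0], [0, 0, -0.4, 0, 0, 0, 0], [0, 0, -0.4, 0, 0, 0, 0], [0, 0, -0.4, 0, 0, 0, 0], [0, 0, -0.2, 0, 0, 0, 0], [0, 0, 0, 0, 0, 0, 0], [0, 0, 0, 0, 0, 0, 0]]]}}

```text
time_s: 19.3
eef_pos: [0.5342, 0.1444, 0.5168]
eef_rot: [-0.0, 0.003, 1.0, -0.0]
wrist_force: [-0.3, -0.0, -0.3]
opening: 0.996
```

```bash
python3 - <<'E'
from h import *
from scipy.optimize import least_squares
o=ctrl.get_obs();print(o['eef_pos'],o['wrist_force'],o['opening'])
a=ctrl.camera('scene');S=world(a)
r=np.hypot(S[...,0]-.53,S[...,1]-.144)
q=S[(S[...,2]>.015)&(S[...,2]<.045)&(r<.045)];f=lambda p:np.hypot(q[:,0]-p[0],q[:,1]-p[1])-.035
print('cup',least_squares(f,[.53,.144],loss='soft_l1',f_scale=.003).x)
for lo,hi in((.1,.16),(.16,.2),(.215,.25)):
    q=S[(S[...,2]>lo)&(S[...,2]<hi)&(r<.02)];print(lo,len(q),q.mean(0))
cv2.imwrite('pics/z5.png',cv2.resize(a['pixels'][160:310,160:335,::-1],(700,600),interpolation=2))
E
```

```text
[0.53417469 0.14436616 0.51683018] [-0.25259775 -0.03411493 -0.30215152] 0.9964719322782806
cup [0.53104077 0.1443592 ]
0.1 56 [0.52953584 0.14592748 0.13345411]
0.16 35 [0.5303377  0.14676895 0.18151106]
0.215 113 [0.52871722 0.14847938 0.23706327]
```

View pics/z5.png

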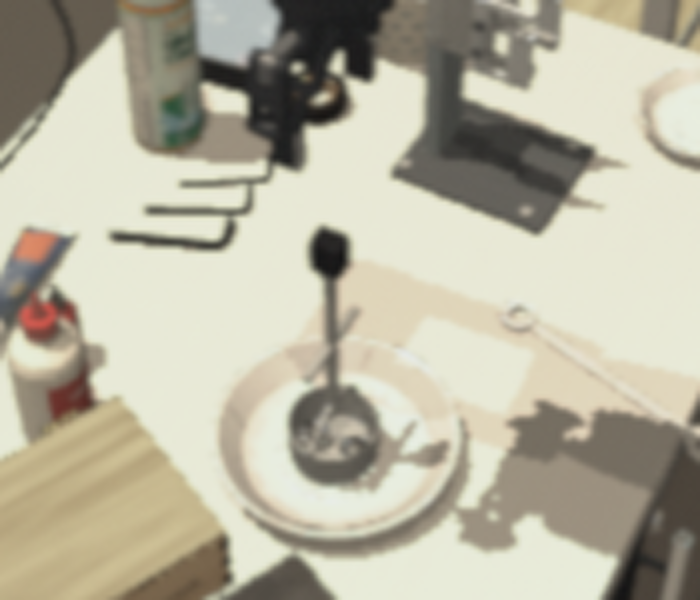

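The picture shows the cup upright in the middle of the tray (~(336,435)) with its bearings inside, and the gripper clear of it. Handing in.

```bash
python3 -c "
from bench import ctrl
print(ctrl.hand_in())"
```

```text
the job is handed in; nothing more can be done
None
```

The dip cup is off the rack and standing upright in the middle of the large parts tray, released. The job is handed in; the hand-in gives no verdict.

- **Lift and exit:** I lifted the cup 45 mm until the pin touched the gate's roof. The wrist force peaked at about 12 N in all, including about 2 N for the cup, so roughly 10 N on the roof. That is well under 25 N, but the last 1 mm step pressed harder than needed. I backed off 2.5 mm and drew the pin out forwards, with no contact force above the noise in the readings.
- **Set-down:** I lowered the cup in 1 mm steps. The floor came at the expected height with a light press of about 8 N, and the gripper then opened and rose clear.
- **Last checks:** The cup's centre came out about 2 mm from the tray's centre in the scene camera. The two cameras disagree by about 4 mm on the tray's position, well within the 18 mm allowed. The cup looks upright, and the bearings can be seen in it, though too blurred to count singly.
- **Bystanders:** The arm stayed clear of the mug, tape roll and oil bottle throughout. I did not measure their positions again at the end.

The clock read about 19 s of the 56 s allowed.

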